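Seat the frits and cap the clean column

TASK

Take the tamping rod from its holder in the middle of the column rack and push the frit in each of the two columns down until it bottoms, reading the red ring on the rod against the column's rim each time: the ring comes level with the rim in the clean column, and stays about 12 mm above it in the one that still has an old plug at its bottom. Stand the rod back in its holder, then put the blue cap squarely over the rim of the clean column and leave the other open. Don't shift the bottles, the petri dish or the pen.

Things in the scene. Friction and masses are not known exactly. Their poses are not given: they have to be found in the camera images.
- rack: Column rack fixed to the bench: two blue-grey plates 78 x 250 mm on four steel posts, 70 mm high, carrying two white plastic columns with the rod holder between them. Origin: centre of its underside; z up, y along the row towards the left column, x across the row. The columns stand at y = +85 mm (left) and -85 mm (right), the holder at y = 0.
- rim_left (a point): Centre of the mouth of the left column (+y end of the rack), level with its rim, 116 mm above the bench. Both columns are alike: bore 26 mm, barrel 34 mm outside, a 4 mm high flange 38 mm outside at the rim, bore closed at the bottom.
- rim_right (a point): The same point of the right column (-y end of the rack).
- holder_rest (a point): Rod holder: centre of the floor of the white cup in which the rod's foot stands, 20 mm above the bench (cup 26 mm inside, 10 mm deep). The rod goes down to it through a 26 mm hole in the rack's upper plate, whose top is 70 mm above the bench.
- frit_left (a joint): Depth of the frit (pale porous disc, 25 mm across, 4 mm thick, sliding in the bore) in the left column, m. At 0 its top is 12 mm below the rim; it grows as the frit goes down. It starts between 0 and 0.018, needs about 7 N to slide, stays where it is left, and stops hard at 0.060 (top 72 mm below the rim) in the clean column and at 0.048 (top 60 mm below the rim) in the column with the old plug. Which column is which cannot be seen and changes from run to run.
- frit_right (a joint): The same in the right column.
- rod: Tamping rod, 142 mm long, 70 g, standing upright in the holder: flat white foot 22 mm across and 7 mm high with a chamfered edge, white stem 12 mm across, red ring, black round handle 20 mm across from 92 to 142 mm above the foot's underside. Origin: centre of the foot's underside; z along the rod towards the handle. The foot passes the bores and the holder's hole and cup with 2 mm to spare all round.
- rod_ring (a point): The red depth ring on the rod, 72 mm above the foot's underside.
- cap: Blue lift-off cap lying mouth down on the bench, right of the rack: 49 mm across, 20 mm high, 25 g; inside 44 mm across and 15 mm deep, so it drops over a column's flange with 3 mm to spare all round and rests on the rim. Origin: centre of its lower edge; z up.
- cap_seat (a point): Centre of the cap's inner top face, 15 mm above its lower edge: the face that rests on the rim.
- amber_bottle: Bystander: small amber bottle, 44 mm across, 85 mm high. Origin: centre of its underside.
- red_cap_bottle: Bystander: white bottle with a red cap, 54 mm across, 120 mm high. Origin: centre of its underside.
- petri_dish: Bystander: petri dish, 60 mm across, 15 mm high. Origin: centre of its underside.
- pen: Bystander: black and white marker lying on the bench, 137 mm long (along its y), 14 mm thick. Origin: its middle, underside.
Mind the look-alikes: they are no part of the job. Several things have the shape of the cap; the one meant has the colours described above. Leave any green look-alike of the rod alone.

How it is judged:
On the way, in this order (a step that is already met when the one before it is completed fails the run):
1. the rod is drawn out of its holder (z of rod in the frame of rack above 0.075 m), for 0.1 s.
2. both frits have been pushed down until they bottom (one on the column's floor, one on the old plug) (((value of joint frit_left above 0.0575 m and value of joint frit_right above 0.0455 m) or (value of joint frit_left above 0.0455 m and value of joint frit_right above 0.0575 m))), for 0.2 s.
3. the rod stands in its holder again, released (horizontal distance between rod and holder_rest below 0.006 m and z of rod in the frame of rack between 0.017 and 0.024 m and angle between rod's own z axis and vertical below 0.1 rad and linear speed of rod below 0.02 m/s and contact force between the fingers and rod below 0.2 N), for 0.2 s.
At the end, for the whole second after the job is handed in: Both frits bottomed (within 2.5 mm); the cap at rest on the rim of the clean column (frit top 72 mm down), its inner face within 5.5 mm of the rim's centre, level within 0.08 rad; the other column open; the rod upright in its holder, within 6 mm of the cup's centre and 4 mm of its height (((value of joint frit_left above 0.0575 m and value of joint frit_right above 0.0455 m) or (value of joint frit_left above 0.0455 m and value of joint frit_right above 0.0575 m)) and ((value of joint frit_left above 0.0575 m and distance between cap_seat and rim_left below 0.0055 m) or (value of joint frit_right above 0.0575 m and distance between cap_seat and rim_right below 0.0055 m)) and angle between cap's own z axis and vertical below 0.08 rad and linear speed of each of cap, rod below 0.02 m/s and horizontal distance between rod and holder_rest below 0.006 m and z of rod in the frame of rack between 0.017 and 0.024 m and angle between rod's own z axis and vertical below 0.1 rad); the robot touches nothing.
It fails at once if a bottle, the petri dish or the pen is shifted by more than 25 mm or a bottle is tipped (distance of any of amber_bottle, red_cap_bottle, petri_dish, pen from where it was at the start of the episode above 0.025 m or angle between any of amber_bottle, red_cap_bottle's own z axis and vertical above 0.3 rad).
It also fails if it takes over 67 s, if anything falls off the work surface, if the arm or the gripper's body presses on something with over 40 N, if the wrist force passes 120 N, or if a joint passes its speed limit or range.

ROBOT

A 6-joint arm with a two-finger parallel gripper is mounted at the origin on a cart in front of the work surface, level with it; the furniture and walls round the work are solid. World frame = base frame: x ahead of the robot, y to its left, z up, the work surface at z = 0. Lengths are in m, angles in rad, forces in N, time in s.
With the tool pointing down it reaches from about 0.375 to 0.9 m from the base axis. Payload 3.1 kg.
Tool frame: the origin (TCP) lies midway between the tips of the shut fingers; the grasp point (between the pads) lies 19 mm behind it; z points along the fingers, y is the direction in which the jaws open and shut (so a half turn about z gives the same grasp; the last joint's range is limited). The gripper opens to 87 mm and grips with 3 to 60 N. Pads are 19 mm wide; open, the fingers measure 117 mm over their backs; the gripper's body (75 mm by 190 mm) begins 51 mm behind the grasp point.
Start: joints at [-1.45, 0.527, 1.433, -0, 1.181, -0.178], TCP at [0.184, -0.597, 0.223] pointing down, gripper open.
Joint ranges: [-3.08, 3.08], [-0.75, 2.2], [0.22, 2.44], [-1.43, 4.57], [0, 2.65], [-2.85, 2.85]. Speed limits (rad/s): [2.79, 2.79, 3.14, 3.14, 3.14, 3.14].

INTERFACE

Orientations are given as a 3x3 rotation matrix whose columns are the frame's x, y, z axes.
In Python, from cell import * gives the robot as it stands.
- The arm moves only by the tool arm_command, never from a script. Its argument "targets" is a list of rows, each a list of 2 entries, a list of its own where there are three numbers: the shift along the tool's x, y, z in cm, then the turn about the tool's z in degrees. A call has 1 to 8 rows; each row shifts and turns the pose as measured when the row begins, along the tool's axes as they then stand; what a row does not reach is not made up. A row lasts 1/8 s, in which the tool goes at most 62.5 mm and 10.7 degrees, less where a joint would pass 70% of its speed; a pose out of reach is approached as far as the arm can. A call is refused whole if a number of a shift passes 6.25 or a number of a turn 10.7, either way. A call with a gripper value outside its range is refused whole. "gripper" is the opening, from 0 (shut) to 1 (fully open), set as the call begins (left out, the last holds). The fingers move at their own pace and stop on an object; "squeeze" is the grip in N (left out, the last holds). Time passes only in rows, so rows that do not move let the fingers close. It gives the time, the measured TCP pose, the force and the opening at its end, in the units of the state.
- read_state(): the state, without advancing time (a new reading comes with each control period).
- read_camera(name): name is "side" or "top" or "wrist"; returns (picture, depth): 400x640x3 uint8, red, green, blue; 400x640 float32, m along the optical axis (not along the pixel's ray), 0 where there is no reading.
- camera_info(name): a dict with "fx", "fy", "cx", "cy" (pixels), "dist" ([k1, k2, p1, p2, k3] as OpenCV has them; the pictures are not rectified), "R" (3x3) and "t" (3): a world point X has camera coordinates R X + t. Camera axes: x right, y down, z forward; pixel columns grow to the right and rows downward; lengths in m; the calibration is good to about 2 mm. A picture is of the moment at which its call begins: read the wrist's pose just before it. camera_info takes no time and is no camera call; for the wrist camera it gives the pose at the moment of the call.
- close_job(): hands the job in, once; it reports no verdict.
The state is a dict: "t": time; "joints": joint angles; "joint_vel": joint speeds; "joint_torque": joint torques, N m; "position": TCP position; "ee_rot": TCP orientation; "contact_force": force on the tool from outside, world axes, zero at the start; "ft_torque": the same for the moment, N m; "grip_width": opening from 0.0 (shut) to 1.0 (fully open).
Only numpy, scipy, OpenCV 4.12 (cv2) and the standard library are available. Lean on these libraries where they do the work, as an engineer would, in place of code of your own. Each camera call takes 0.05 s, during which the arm holds its last target. There are 200 camera calls.

## Working session

There is one attempt and no reset: what is moved stays moved. The work goes in short steps, Python scripts to look and compute and a tool call to move; the robot and the scene stay as the last step left them, time stands still between calls to the robot, and variables do not carry over. Pictures are saved under pics/ and viewed, about 8 in all and at most 12, crops included, and the job is handed in when it is done.

Besides the shell and the picture viewer there is one more tool, called after "Call:" as name([rows], argument=value, ...), one row to a line, values as JSON. arm_command: Moves the arm, as the interface text tells. Its arguments: {"type":"object","properties":{"targets":{"type":"array","items":{"type":"array"}},"gripper":{"type":"number"},"squeeze":{"type":"number"}},"required":["targets"]}

```bash
mkdir -p pics; ls; python3 - <<'E'
from cell import *
import cv2,numpy as np
s=read_state(); print(s['t'],s['position'],s['ee_rot'],s['grip_width'],s['contact_force'])
for n in ('top','side'):
    p,d=read_camera(n); i=camera_info(n); np.savez(f'pics/{n}0.npz',p=p,d=d,**{k:np.array(v) for k,v in i.items()})
    cv2.imwrite(f'pics/{n}0.png',p[:,:,::-1]); print(n,i)
E
```

```text
pics
0.0 [ 0.18391044 -0.59657498  0.22158053] [[ 9.55680253e-01  2.94406470e-01 -2.89671299e-04]
 [ 2.94406414e-01 -9.55678007e-01  2.10016168e-03]
 [ 3.41468696e-04 -2.09236414e-03 -9.99997753e-01]] 1.0005202562630358 [-0.77751321  0.22023979 -0.17945945]
top {'fx': 490.3426063399095, 'fy': 490.3426063399095, 'cx': 326.0275103370839, 'cy': 189.60599262218338, 'dist': array([-0.15276751,  0.        ,  0.        ,  0.        ,  0.        ]), 'R': array([[-0.02507484, -0.99952041,  0.01817141],
       [-0.99263629,  0.02273908, -0.1189795 ],
       [ 0.11850923, -0.02102099, -0.99273042]]), 't': array([-0.08556943,  0.57573252,  1.10524233])}
side {'fx': 380.33470379905214, 'fy': 380.33470379905214, 'cx': 313.9400459432218, 'cy': 194.5132599408629, 'dist': array([0.00445364, 0.        , 0.        , 0.        , 0.        ]), 'R': array([[-0.99584101, -0.09063775, -0.00924506],
       [-0.04919172,  0.62031795, -0.78280637],
       [ 0.07668669, -0.77909591, -0.62219668]]), 't': array([0.55012854, 0.16724375, 0.84555427])}
```

View pics/top0.png

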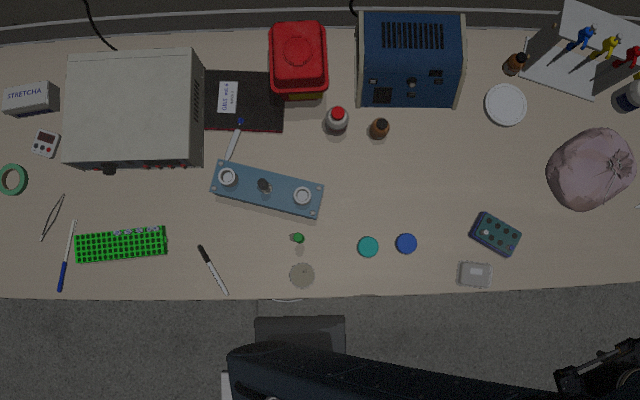

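View pics/side0.png

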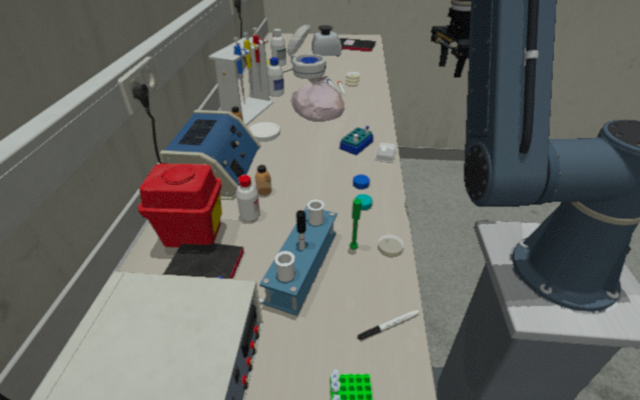

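The top view shows the rack with its columns at (227,177) and (302,196) and the rod at (264,184). The blue cap is at (406,243), the teal look-alike at (368,246) and the green rod at (298,238). Next I measure positions with the depth clouds.

```bash
cat > h.py <<'E'
import numpy as np,cv2
from scipy.optimize import least_squares
def cloud(p,d,i):
    K=np.array([[i['fx'],0,i['cx']],[0,i['fy'],i['cy']],[0,0,1]],float)
    v,u=np.mgrid[:400,:640]
    n=cv2.undistortPoints(np.stack([u,v],-1).reshape(-1,1,2).astype(float),K,np.array(i['dist'],float)).reshape(400,640,2)
    X=np.concatenate([n*d[...,None],d[...,None]],-1)
    W=(X-np.array(i['t']))@np.array(i['R'])
    W[d==0]=np.nan
    return W
def proj(P,i):
    K=np.array([[i['fx'],0,i['cx']],[0,i['fy'],i['cy']],[0,0,1]],float)
    return cv2.projectPoints(np.array(P,float).reshape(-1,1,3),cv2.Rodrigues(np.array(i['R'],float))[0],np.array(i['t'],float),K,np.array(i['dist'],float))[0].reshape(-1,2)
def circ(P):
    r=least_squares(lambda c:np.hypot(P[:,0]-c[0],P[:,1]-c[1])-c[2],[*P.mean(0)[:2],.02],loss='soft_l1',f_scale=.001).x
    return r
E
python3 - <<'E'
from h import *
for n in ('top','side'):
    z=np.load(f'pics/{n}0.npz'); p=z['p'].astype(int); W=cloud(p,z['d'],z)
    hsv=cv2.cvtColor(z['p'],cv2.COLOR_RGB2HSV).astype(int)
    Z=W[...,2]; 
    boxes={'top':dict(L=(212,162,242,192),R=(287,181,317,211),rod=(250,170,280,196),cap=(390,228,422,258),amber=(365,115,392,142),redb=(322,104,352,134),green=(285,228,310,248)),
     'side':dict(L=(270,248,300,282),R=(302,196,330,228),rod=(292,205,310,252),cap=(350,172,373,190),amber=(254,163,274,197),redb=(235,174,262,224),green=(346,194,366,252))}[n]
    zr=dict(L=(.105,.13),R=(.105,.13),rod=(.15,.175),cap=(.012,.03),amber=(.07,.1),redb=(.1,.14),green=(.1,.2))
    for k,(a,b,c,e) in boxes.items():
        m=np.zeros(Z.shape,bool); m[b:e,a:c]=1
        m&=(Z>zr[k][0])&(Z<zr[k][1])
        P=W[m]
        if len(P)<4: print(n,k,len(P),np.nanmax(Z[b:e,a:c])); continue
        print(n,k,len(P),'med',np.median(P,0).round(4),'mid',((P.min(0)+P.max(0))/2).round(4),'ext',np.ptp(P,0).round(3),'circ',circ(P).round(4))
    # rack top plate orientation
    m=(abs(Z-.07)<.006)&(hsv[...,0]>90)&(hsv[...,0]<115)&(hsv[...,1]>60)
    q=np.zeros_like(m); a,b,c,e=(205,155,328,222) if n=='top' else (255,200,345,315); q[b:e,a:c]=1
    P=W[m&q]; print('plate z',np.median(P[:,2])); r=cv2.minAreaRect((P[:,:2]*1000).astype(np.float32)); print(n,'rack',r)
z=np.load('pics/top0.npz');cv2.imwrite('pics/c.png',cv2.resize(z['p'][150:262,200:424,::-1],(784,392),interpolation=cv2.INTER_CUBIC))
E
```

```text
top L 147 med [0.6003 0.1209 0.1157] mid [0.5998 0.1186 0.114 ] ext [0.038 0.038 0.016] circ [0.599  0.1182 0.0162]
top R 140 med [ 0.5552 -0.0458  0.1157] mid [ 0.5546 -0.0466  0.1146] ext [0.038 0.037 0.015] circ [ 0.5538 -0.0464  0.0162]
top rod 78 med [0.5759 0.0355 0.1619] mid [0.5766 0.035  0.1579] ext [0.02  0.018 0.015] circ [0.5762 0.0352 0.0072]
top cap 347 med [ 0.4443 -0.2843  0.0197] mid [ 0.4448 -0.2846  0.0193] ext [0.047 0.049 0.014] circ [ 0.4441 -0.2847  0.0175]
top amber 110 med [ 0.7173 -0.2274  0.0843] mid [ 0.7177 -0.2272  0.0805] ext [0.023 0.029 0.02 ] circ [ 0.7173 -0.2278  0.0095]
top redb 151 med [ 0.7345 -0.1264  0.1195] mid [ 0.7349 -0.1273  0.1131] ext [0.029 0.028 0.026] circ [ 0.7341 -0.127   0.0108]
top green 75 med [ 0.4627 -0.0363  0.142 ] mid [ 0.4627 -0.0368  0.1281] ext [0.017 0.018 0.036] circ [ 0.4626 -0.0369  0.0071]
plate z 0.07029526701519886
top rack ((576.4857177734375, 36.400238037109375), (248.25059509277344, 77.3969955444336), 74.6697769165039)
side L 205 med [0.5986 0.1183 0.1143] mid [0.5986 0.1199 0.1113] ext [0.037 0.039 0.013] circ
[... 218 characters left out ...]
t [0.02  0.02  0.013] circ [0.5757 0.0387 0.0077]
side cap 165 med [ 0.4454 -0.2799  0.0185] mid [ 0.444  -0.2841  0.0177] ext [0.049 0.052 0.011] circ [ 0.4443 -0.2815  0.0187]
side amber 96 med [ 0.7122 -0.2194  0.0818] mid [ 0.7169 -0.1764  0.0805] ext [0.025 0.125 0.018] circ [ 0.6908 -0.174   0.0547]
side redb 139 med [ 0.7327 -0.1193  0.1168] mid [ 0.7341 -0.1261  0.1106] ext [0.03 0.03 0.02] circ [ 0.7338 -0.125   0.0121]
side green 172 med [ 0.463  -0.0272  0.1264] mid [ 0.4625 -0.0341  0.1216] ext [0.02  0.022 0.043] circ [ 0.4623 -0.0334  0.0087]
plate z 0.06911381023979857
side rack ((574.9241943359375, 37.884246826171875), (250.9019317626953, 76.9656753540039), 74.48776245117188)
```

View pics/c.png

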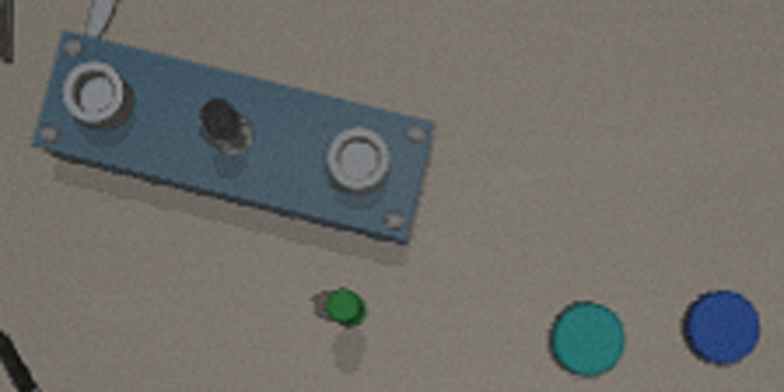

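The crop confirms both rims, the rod in its holder, and the blue cap at the right. Rack centre is about (0.576, 0.037) with a yaw of about -15°. I'm moving toward the rod and turning the jaws across the row.

Call:
arm_command([
  [[4.5,-3.9,0],-9.6],
  [[5.1,-3.1,0],-9.6],
  [[5.6,-2.2,0],-9.6],
  [[5.9,-1.3,0],-9.6],
  [[6,-0.3,0],-9.6],
  [[6,0.7,0],-9.6],
  [[5.7,1.7,0],0],
  [[5.7,1.7,0],0],
], gripper=0.6)

```text
t: 1.1
position: [0.4349, -0.1778, 0.2194]
ee_rot: [[0.241, 0.971, 0.0], [0.971, -0.241, 0.002], [0.002, -0.0, -1.0]]
contact_force: [1.3, -0.5, 0.8]
grip_width: 0.601
```

Call:
arm_command([
  [[5.8,2.1,0],1.4],
  [[5.8,2.1,0],0],
  [[5.8,2.1,0],0],
  [[0,0,0],0],
])

```text
t: 1.6
position: [0.5423, -0.0192, 0.219]
ee_rot: [[0.259, 0.966, 0.001], [0.966, -0.259, 0.002], [0.002, 0.0, -1.0]]
contact_force: [0.3, 0.4, 0.2]
grip_width: 0.599
```

```bash
python3 - <<'E'
from cell import *
from h import *
s=read_state(); print(s['t'],s['position'],s['ee_rot'])
i=camera_info('wrist'); print(i)
p,d=read_camera('wrist'); np.savez('pics/w1.npz',p=p,d=d,**{k:np.array(v) for k,v in i.items()})
cv2.imwrite('pics/w1.png',p[:,:,::-1])
print(proj([[.5763,.037,.162],[.5763,.037,.07],[.5988,.119,.116],[.5538,-.045,.116]],i))
W=cloud(p,d,i); Z=W[...,2]
for k,c in dict(L=(.5988,.119),R=(.5538,-.045)).items():
    m=(abs(Z-.116)<.006)&(np.hypot(W[...,0]-c[0],W[...,1]-c[1])<.03); P=W[m]
    if len(P)>10: print(k,len(P),((P.min(0)+P.max(0))/2).round(4),np.ptp(P,0).round(3),circ(P).round(4))
m=(abs(Z-.162)<.006)&(np.hypot(W[...,0]-.5763,W[...,1]-.037)<.03); P=W[m]
if len(P)>10: print('rod',len(P),((P.min(0)+P.max(0))/2).round(4),np.ptp(P,0).round(3),circ(P).round(4))
E
```

```text
1.6 [ 0.54227258 -0.01923288  0.21897108] [[ 2.59120134e-01  9.65844894e-01  6.30718588e-04]
 [ 9.65842826e-01 -2.59120886e-01  2.00053973e-03]
 [ 2.09564344e-03  9.07948995e-05 -9.99997800e-01]]
{'fx': 303.74048608926813, 'fy': 303.74048608926813, 'cx': 319.77514368764173, 'cy': 198.75036023904394, 'dist': array([-0.05478778,  0.        ,  0.        ,  0.        ,  0.        ]), 'R': array([[ 9.65913456e-01, -2.58864745e-01, -4.88378906e-04],
       [-2.49504572e-01, -9.31486864e-01,  2.64725689e-01],
       [-6.89830665e-02, -2.55580252e-01, -9.64323634e-01]]), 't': array([-0.52890869,  0.08580536,  0.42083257])}
[[345.20050517 129.08960073]
 [337.82550542 125.17723499]
 [343.12448544  18.49331759]
 [338.71146499 220.5350866 ]]
L 1069 [0.5979 0.1162 0.115 ] [0.038 0.037 0.01 ] [0.5976 0.116  0.0158]
R 760 [ 0.553  -0.0463  0.1147] [0.038 0.038 0.009] [ 0.5531 -0.0455  0.016 ]
rod 587 [0.5756 0.0353 0.1608] [0.02  0.019 0.009] [0.5754 0.0354 0.0067]
```

View pics/w1.png

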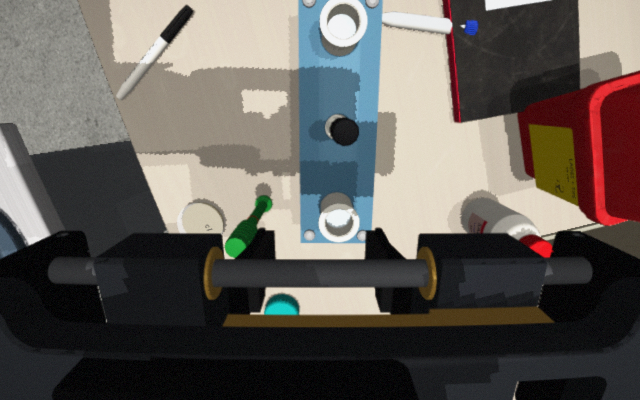

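The wrist view shows the rod handle at (343,130) and the rims at (342,22) and (339,220). All three cameras agree to within about 2 mm. I'm going over the rod and down.

Call:
arm_command([
  [[4.2,1.2,0],0],
  [[2.0,0.6,0],0],
  [[0,0,0],0],
])

```text
t: 2.02
position: [0.5727, 0.0317, 0.2177]
ee_rot: [[0.264, 0.964, -0.006], [0.964, -0.264, -0.001], [-0.002, -0.006, -1.0]]
contact_force: [0.2, 0.4, 0.3]
grip_width: 0.599
```

Call:
arm_command([
  [[0.5,0.2,2],0],
  [[0.1,0,4],0],
  [[0,0,3],0],
  [[0,0,1],0],
  [[0,0,0],0],
])

```text
t: 2.65
position: [0.5728, 0.0284, 0.1165]
ee_rot: [[0.271, 0.963, -0.008], [0.963, -0.271, -0.004], [-0.006, -0.006, -1.0]]
contact_force: [-0.4, -0.1, 0.4]
grip_width: 0.601
```

Call:
arm_command([
  [[0.8,0.1,0],0],
  [[0,0,0],0],
])

```text
t: 2.9
position: [0.5774, 0.0354, 0.1186]
ee_rot: [[0.272, 0.962, -0.004], [0.962, -0.272, -0.005], [-0.006, -0.003, -1.0]]
contact_force: [0.4, -1.0, -0.8]
grip_width: 0.6
```

Call:
arm_command([
  [[0,-0.1,0],0],
  [[0,0,0],0],
  [[0,0,0],0],
  [[0,0,0],0],
  [[0,0,0],0],
], gripper=0, squeeze=45)

```text
t: 3.52
position: [0.5773, 0.0361, 0.1203]
ee_rot: [[0.27, 0.963, -0.001], [0.963, -0.27, -0.005], [-0.006, 0.001, -1.0]]
contact_force: [0.5, 0.2, 0.2]
grip_width: 0.223
```

Call:
arm_command([
  [[0,0,-1.5],0],
  [[0,0,-2.5],0],
  [[0,0,0],0],
])

```text
t: 3.9
position: [0.5773, 0.0363, 0.1622]
ee_rot: [[0.271, 0.963, -0.002], [0.963, -0.271, -0.005], [-0.006, 0.0, -1.0]]
contact_force: [0.7, 0.3, -0.1]
grip_width: 0.217
```

Call:
arm_command([
  [[0,0,-4],0],
  [[0,0,-4.5],0],
  [[4.4,0,0],0],
  [[4,0,0],0],
  [[0,0,0],0],
])

```text
t: 4.53
position: [0.5999, 0.1188, 0.2475]
ee_rot: [[0.273, 0.962, -0.004], [0.962, -0.273, -0.005], [-0.006, -0.002, -1.0]]
contact_force: [0.4, 0.0, -1.0]
grip_width: 0.218
```

```bash
cat > look.py <<'E'
from cell import *
from h import *
import sys
tag=sys.argv[1]
for n in ('wrist','top','side'):
    i=camera_info(n); p,d=read_camera(n); np.savez(f'pics/{n}_{tag}.npz',p=p,d=d,**{k:np.array(v) for k,v in i.items()})
    W=cloud(p,d,i); Z=W[...,2]; g=p.astype(int)
    for k,c in dict(L=(.5987,.118),R=(.5537,-.0455)).items():
        m=(abs(Z-.116)<.006)&(np.hypot(W[...,0]-c[0],W[...,1]-c[1])<.024); P=W[m]
        if len(P)>40: print(n,k,len(P),((P.min(0)+P.max(0))/2).round(4),np.ptp(P,0).round(3),circ(P).round(4))
    h=cv2.cvtColor(p,cv2.COLOR_RGB2HSV).astype(int)
    s=read_state(); t=s['position']
    near=(np.hypot(W[...,0]-t[0],W[...,1]-t[1])<.025)
    red=near&((h[...,0]<8)|(h[...,0]>172))&(h[...,1]>120)
    if red.sum()>5: print(n,'ring',red.sum(),'med',np.median(W[red],0).round(4),'mid',((W[red].min(0)+W[red].max(0))/2).round(4))
    foot=near&(h[...,1]<60)&(Z>t[2]-.12)&(Z<t[2]-.02)
    if foot.sum()>5: print(n,'white',foot.sum(),'z',np.percentile(Z[foot],[2,98]).round(4))
    for lo,hi in ((-.103,-.093),(-.09,-.035)):
        m=foot&(Z>t[2]+lo)&(Z<t[2]+hi)
        if m.sum()>8: P=W[m]; print('   ',lo,m.sum(),((P.min(0)+P.max(0))/2).round(4),np.ptp(P,0).round(3))
print(s['t'],s['position'].round(4))
E
python3 look.py a; python3 - <<'E'
import numpy as np,cv2
w=np.load('pics/wrist_a.npz')['p'][:,:,::-1][0:300,200:480]; s=np.load('pics/side_a.npz')['p'][:,:,::-1][170:320,230:370]
cv2.imwrite('pics/a.png',np.hstack([cv2.resize(w,(480,514)),cv2.resize(s,(320,514))[:, :320]]))
E
```

```text
wrist L 440 [0.598  0.1193 0.1148] [0.038 0.034 0.009] [0.5982 0.1175 0.0164]
wrist ring 35 med [0.6015 0.1233 0.2619] mid [0.6031 0.1258 0.2766]
wrist white 675 z [0.1522 0.2261]
    -0.103 24 [0.6003 0.1243 0.1513] [0.019 0.009 0.005]
    -0.09 438 [0.5991 0.1193 0.1844] [0.02  0.018 0.055]
top L 93 [0.5998 0.116  0.116 ] [0.038 0.032 0.009] [0.5992 0.1181 0.0162]
top R 136 [ 0.5543 -0.0466  0.1152] [0.037 0.037 0.01 ] [ 0.5539 -0.0465  0.0163]
top white 70 z [0.1497 0.2128]
    -0.103 13 [0.5996 0.1122 0.1505] [0.021 0.009 0.007]
    -0.09 34 [0.5997 0.1154 0.1821] [0.019 0.013 0.05 ]
side L 159 [0.5985 0.1188 0.1137] [0.037 0.039 0.007] [0.5979 0.1202 0.0162]
side R 107 [ 0.5532 -0.0429  0.1139] [0.037 0.036 0.007] [ 0.553  -0.0432  0.0161]
side white 258 z [0.1488 0.2253]
    -0.103 37 [0.5968 0.1194 0.1503] [0.02  0.018 0.007]
    -0.09 148 [0.5982 0.1194 0.1845] [0.013 0.01  0.055]
4.675 [0.5989 0.116  0.247 ]
```

View pics/a.png

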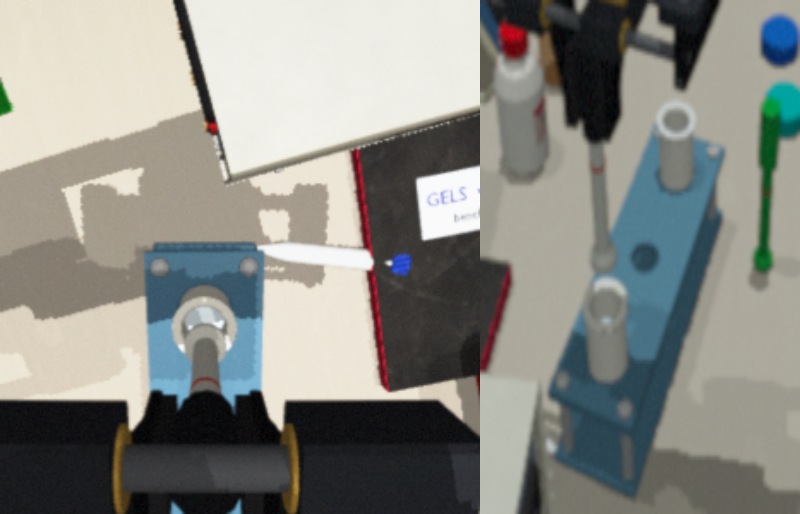

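The rod is held upright just above the left column, with the foot slightly short of the bore centre. I'll settle and fine-align.

Call:
arm_command([
  [[0.15,0.05,1.0],0],
  [[0,0,0.5],0],
  [[0,0,0],0],
])

```text
t: 5.05
position: [0.5987, 0.1148, 0.2298]
ee_rot: [[0.279, 0.96, -0.009], [0.96, -0.279, -0.007], [-0.009, -0.007, -1.0]]
contact_force: [-0.3, -0.6, -1.3]
grip_width: 0.218
```

Call:
arm_command([
  [[0.35,0,0],0.8],
  [[0,0,0],0],
  [[0,0,0],0],
])

```text
t: 5.42
position: [0.6, 0.118, 0.2299]
ee_rot: [[0.294, 0.956, -0.009], [0.956, -0.294, -0.007], [-0.009, -0.007, -1.0]]
contact_force: [0.6, -0.4, -0.2]
grip_width: 0.22
```

```bash
python3 look.py b; python3 - <<'E'
import numpy as np,cv2
w=np.load('pics/wrist_b.npz')['p'][:,:,::-1][140:240,270:370]; s=np.load('pics/side_b.npz')['p'][:,:,::-1][220:290,255:325];t=np.load('pics/top_b.npz')['p'][:,:,::-1][150:205,200:255]
cv2.imwrite('pics/b.png',np.hstack([cv2.resize(k,(266,266),interpolation=cv2.INTER_CUBIC) for k in (w,s,t)]))
E
```

```text
wrist L 538 [0.598  0.1178 0.1149] [0.038 0.037 0.009] [0.5981 0.1173 0.0166]
wrist ring 35 med [0.6025 0.1229 0.2506] mid [0.6039 0.1228 0.2525]
wrist white 1222 z [0.1154 0.2078]
    -0.103 28 [0.6    0.1236 0.1347] [0.019 0.009 0.004]
    -0.09 413 [0.5986 0.1192 0.1673] [0.018 0.015 0.055]
top L 89 [0.5997 0.1149 0.1153] [0.038 0.03  0.01 ] [0.5996 0.1188 0.0166]
top R 138 [ 0.5546 -0.0466  0.1158] [0.037 0.037 0.011] [ 0.5539 -0.0464  0.0163]
top white 158 z [0.112 0.181]
    -0.103 14 [0.6002 0.1149 0.134 ] [0.022 0.015 0.006]
    -0.09 37 [0.5992 0.1162 0.1665] [0.017 0.013 0.053]
side L 115 [0.5987 0.1206 0.1138] [0.037 0.035 0.007] [0.5979 0.1204 0.0162]
side R 82 [ 0.5533 -0.0421  0.1138] [0.037 0.034 0.006] [ 0.553  -0.0438  0.0163]
side white 363 z [0.1122 0.2075]
    -0.103 37 [0.5986 0.1198 0.1331] [0.02  0.02  0.008]
    -0.09 144 [0.5987 0.121  0.1673] [0.013 0.01  0.054]
5.575 [0.5999 0.118  0.2299]
```

View pics/b.png

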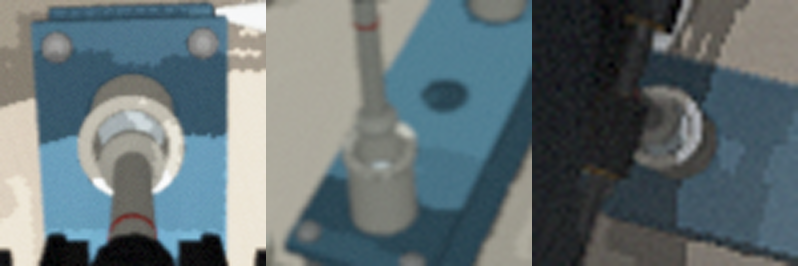

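The foot is centred over the bore in all three views. I'm descending in small steps.

Call:
arm_command([
  [[0.05,0,0.5],-1.2],
  [[0.05,-0.05,0.5],0],
  [[0,0,0],0],
])

```text
t: 5.95
position: [0.5994, 0.1191, 0.2191]
ee_rot: [[0.272, 0.962, -0.009], [0.962, -0.272, -0.007], [-0.009, -0.007, -1.0]]
contact_force: [-0.0, -0.0, -0.7]
grip_width: 0.215
```

Call:
arm_command([
  [[-0.07,0,0.4],0],
  [[0,0,0.5],0],
  [[0,0,0],0],
])

```text
t: 6.32
position: [0.599, 0.1183, 0.2092]
ee_rot: [[0.273, 0.962, -0.01], [0.962, -0.273, -0.007], [-0.009, -0.008, -1.0]]
contact_force: [0.5, -0.5, -0.7]
grip_width: 0.22
```

Call:
arm_command([
  [[0,0,0.6],0],
  [[0,0,0.6],0],
  [[0,0,0.6],0],
  [[0,0,0.6],0],
  [[0,0,0.6],0],
  [[0,0,0],0],
])

```text
t: 7.08
position: [0.5994, 0.1182, 0.1798]
ee_rot: [[0.272, 0.962, -0.008], [0.962, -0.272, -0.006], [-0.008, -0.006, -1.0]]
contact_force: [-0.7, 0.3, -1.3]
grip_width: 0.216
```

Call:
arm_command([
  [[0,0,0.6],0],
  [[0,0,0.6],0],
  [[0,0,0.5],0],
])

```text
t: 7.45
position: [0.5999, 0.1183, 0.1653]
ee_rot: [[0.272, 0.962, -0.005], [0.962, -0.272, -0.006], [-0.007, -0.003, -1.0]]
contact_force: [-1.4, -0.1, 6.4]
grip_width: 0.217
```

Call:
arm_command([
  [[0,0,0.5],0],
  [[0,0,0.5],0],
  [[0,0,0.5],0],
  [[0,0,0],0],
])

```text
t: 7.95
position: [0.6011, 0.1186, 0.157]
ee_rot: [[0.272, 0.962, -0.001], [0.962, -0.272, -0.006], [-0.006, 0.001, -1.0]]
contact_force: [-0.4, 0.4, -1.5]
grip_width: 0.215
```

Call:
arm_command([
  [[0,-0.1,0.6],0],
  [[0,0,0.6],0],
  [[0,0,0.6],0],
])

```text
t: 8.32
position: [0.6023, 0.1194, 0.1559]
ee_rot: [[0.271, 0.963, 0.007], [0.963, -0.271, -0.006], [-0.004, 0.008, -1.0]]
contact_force: [-9.5, -1.2, 35.2]
grip_width: 0.217
```

Hard stop at a foot height of about 0.056 m, so the plug appears to be on the left. I'll read the ring.

```bash
python3 - <<'E'
from cell import *
from h import *
i=camera_info('side'); p,d=read_camera('side'); s=read_state()
h=cv2.cvtColor(p,cv2.COLOR_RGB2HSV).astype(int); W=cloud(p,d,i)
q=np.zeros(d.shape,bool); q[215:285,265:310]=1
red=q&((h[...,0]<8)|(h[...,0]>172))&(h[...,1]>90)
v,u=np.nonzero(red); print(len(u),u.mean(),v.mean(),np.median(W[red],0))
for z in (.116,.122,.128,.134): print(z,proj([[.5987,.118,z]],i))
print(s['position'],s['contact_force'],s['grip_width'])
cv2.imwrite('pics/c1.png',cv2.resize(p[205:295,240:330,::-1],(540,540),interpolation=cv2.INTER_CUBIC))
E
```

```text
1 271.0 216.0 [0.61538589 0.11590621 0.21873665]
0.116 [[283.6862728  257.36705401]]
0.122 [[283.50127203 255.22183229]]
0.128 [[283.31434659 253.05441238]]
0.134 [[283.12546612 250.86444603]]
[0.60223115 0.11936065 0.15587847] [-8.96700545 -0.27374939 34.40516796] 0.21490862277441639
```

View pics/c1.png

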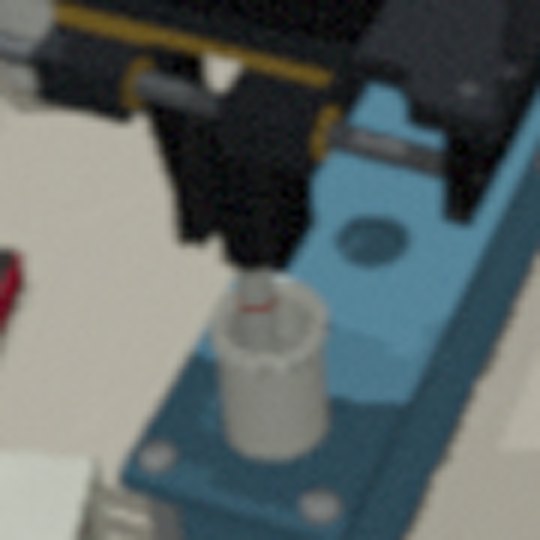

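The ring sits clearly above the rim's front edge, at crop (257,308), consistent with about 0.125 m. So the left column has the plug. I'm retracting and going to the right column.

Call:
arm_command([
  [[0,0,-1],0],
  [[0,-0.1,-2],0],
  [[0,0,-2],0],
  [[0,0,-2],0],
  [[0,0,0],0],
])

```text
t: 9.0
position: [0.6003, 0.12, 0.225]
ee_rot: [[0.271, 0.963, 0.006], [0.963, -0.271, -0.006], [-0.005, 0.007, -1.0]]
contact_force: [-0.5, 0.3, -1.1]
grip_width: 0.221
```

Call:
arm_command([
  [[0,0,-1.5],0],
  [[-4,0,0],0],
  [[-5,0,0],0],
  [[-5,0,0],0],
  [[-3,0,0],0],
  [[0,0,0],0],
  [[0,0,0],0],
])

```text
t: 9.88
position: [0.5533, -0.0471, 0.2384]
ee_rot: [[0.269, 0.963, 0.002], [0.963, -0.269, -0.005], [-0.005, 0.003, -1.0]]
contact_force: [0.4, -0.6, -1.1]
grip_width: 0.215
```

Call:
arm_command([
  [[0.16,0.06,0.5],0],
  [[0.05,0,0.5],0],
  [[0,0,0.3],0],
  [[0,0,0],0],
])

```text
t: 10.38
position: [0.5549, -0.0418, 0.2238]
ee_rot: [[0.265, 0.964, 0.001], [0.964, -0.265, -0.004], [-0.004, 0.002, -1.0]]
contact_force: [-0.7, 0.6, -2.1]
grip_width: 0.221
```

```bash
python3 look.py d; python3 - <<'E'
import numpy as np,cv2
w=np.load('pics/wrist_d.npz')['p'][:,:,::-1][140:240,270:370]; s=np.load('pics/side_d.npz')['p'][:,:,::-1][180:240,285:345];t=np.load('pics/top_d.npz')['p'][:,:,::-1][170:225,275:330]
cv2.imwrite('pics/d.png',np.hstack([cv2.resize(k,(266,266),interpolation=cv2.INTER_CUBIC) for k in (w,s,t)]))
E
```

```text
wrist L 491 [0.5974 0.1084 0.1166] [0.036 0.021 0.006] [0.5982 0.1165 0.0162]
wrist R 613 [ 0.553  -0.0459  0.1149] [0.038 0.037 0.009] [ 0.5532 -0.046   0.0162]
wrist ring 47 med [ 0.554  -0.0368  0.2382] mid [ 0.5577 -0.0371  0.2467]
wrist white 1284 z [0.1153 0.2008]
    -0.103 29 [ 0.555  -0.0421  0.1285] [0.02  0.02  0.004]
    -0.09 410 [ 0.5544 -0.0423  0.1614] [0.018 0.018 0.055]
top L 89 [0.6    0.1224 0.1163] [0.037 0.029 0.011] [0.5993 0.1189 0.0161]
side L 160 [0.5986 0.1193 0.114 ] [0.037 0.039 0.007] [0.598  0.1203 0.0163]
side R 76 [ 0.5531 -0.0419  0.1139] [0.036 0.033 0.007] [ 0.5534 -0.0436  0.0165]
side white 302 z [0.1049 0.2019]
    -0.103 30 [ 0.5538 -0.0376  0.1269] [0.02  0.013 0.008]
    -0.09 109 [ 0.5543 -0.0381  0.1618] [0.013 0.008 0.055]
10.525 [ 0.5552 -0.0423  0.2243]
```

View pics/d.png

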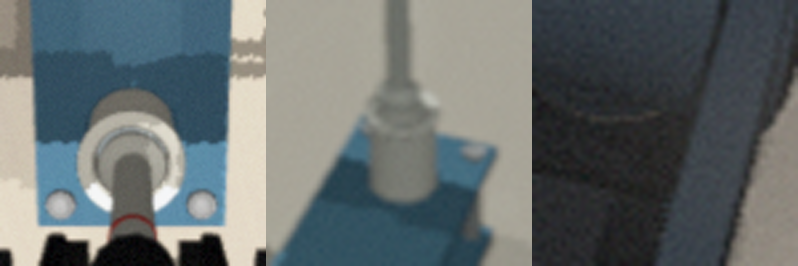

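Call:
arm_command([
  [[-0.35,0,0],0],
  [[0,0,0],0],
  [[0,0,0],0],
])

```text
t: 10.9
position: [0.5544, -0.0463, 0.2248]
ee_rot: [[0.266, 0.964, 0.003], [0.964, -0.266, -0.005], [-0.004, 0.004, -1.0]]
contact_force: [0.5, -0.2, -1.3]
grip_width: 0.219
```

Aligned. Now descending into the bore.

Call:
arm_command([
  [[0,0,0.4],0],
  [[0,0,0.4],0],
  [[0,0,0.4],0],
  [[0,0,0],0],
])

```text
t: 11.4
position: [0.5543, -0.0463, 0.2117]
ee_rot: [[0.266, 0.964, 0.002], [0.964, -0.266, -0.005], [-0.004, 0.004, -1.0]]
contact_force: [-0.4, 0.5, -0.4]
grip_width: 0.221
```

Foot at 0.111 m, inside the rim and free of contact force.

Call:
arm_command([
  [[0,0,0.7],0],
  [[0,0,0.7],0],
  [[0,0,0.7],0],
  [[0,0,0.7],0],
  [[0,0,0.7],0],
  [[0,0,0],0],
])

```text
t: 12.15
position: [0.5548, -0.0465, 0.177]
ee_rot: [[0.266, 0.964, 0.004], [0.964, -0.266, -0.005], [-0.004, 0.005, -1.0]]
contact_force: [0.1, 0.3, -0.6]
grip_width: 0.22
```

Call:
arm_command([
  [[0,0,0.7],0],
  [[0,0,0.7],0],
  [[0,0,0.7],0],
  [[0,0,0.7],0],
  [[0,0,0.6],0],
  [[0,0,0.4],0],
])

```text
t: 12.9
position: [0.5556, -0.0466, 0.144]
ee_rot: [[0.265, 0.964, 0.006], [0.964, -0.265, -0.006], [-0.004, 0.007, -1.0]]
contact_force: [-4.6, 1.3, 27.0]
grip_width: 0.221
```

Call:
arm_command([
  [[0,0,0.6],0],
  [[0,0,0.6],0],
])

```text
t: 13.15
position: [0.5566, -0.0469, 0.1438]
ee_rot: [[0.264, 0.964, 0.009], [0.964, -0.264, -0.008], [-0.005, 0.011, -1.0]]
contact_force: [-10.5, 3.5, 43.5]
grip_width: 0.221
```

```bash
python3 - <<'E'
from cell import *
from h import *
i=camera_info('wrist'); s=read_state(); p,d=read_camera('wrist')
q,_=read_camera('side'); j=camera_info('side')
print(s['position'],s['contact_force'])
u,v=proj([[.554,-.046,.116]],j)[0].astype(int); print(u,v)
a=q[v-30:v+30,u-30:u+30,::-1]; b=p[120:280,240:400,::-1]
cv2.imwrite('pics/e.png',np.hstack([cv2.resize(k,(390,390),interpolation=cv2.INTER_CUBIC) for k in (a,b)]))
E
```

```text
[ 0.55660688 -0.04689039  0.14375303] [-10.48858878   3.54586761  43.45055584]
314 203
```

View pics/e.png

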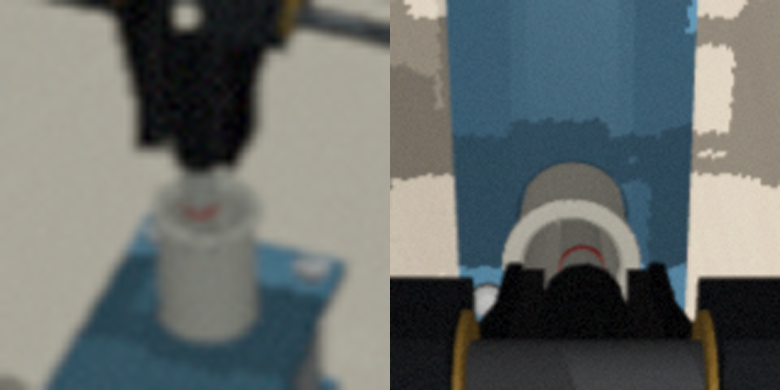

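The ring is level with the rim here, visibly lower than it was on the left. Kinematics agree, with the foot at 0.0435 m at 43 N, so the right column is clean. Retracting to return the rod.

Call:
arm_command([
  [[0,0,-1],0],
  [[0,-0.1,-2],0],
  [[0,0,-2.5],0],
  [[0,0,-2.5],0],
  [[0,0,-1],0],
  [[0,0,0],0],
])

```text
t: 14.0
position: [0.5544, -0.0457, 0.2357]
ee_rot: [[0.264, 0.964, 0.009], [0.964, -0.264, -0.008], [-0.005, 0.011, -1.0]]
contact_force: [-0.4, -0.1, -1.1]
grip_width: 0.216
```

Call:
arm_command([
  [[4.5,0,0],0],
  [[4,-0.1,0],0],
  [[0,0,0],0],
  [[0,0,1],0],
  [[0,0,1.5],0],
  [[0,0,1.5],0],
  [[0,0,0],0],
])

```text
t: 14.88
position: [0.5729, 0.0347, 0.1851]
ee_rot: [[0.269, 0.963, -0.003], [0.963, -0.269, -0.008], [-0.009, -0.0, -1.0]]
contact_force: [0.3, -0.2, -0.5]
grip_width: 0.219
```

Call:
arm_command([
  [[0.29,0.4,0],0],
  [[0,0,0],0],
  [[0,0,0],0],
])

```text
t: 15.25
position: [0.5788, 0.0358, 0.1857]
ee_rot: [[0.27, 0.963, -0.001], [0.963, -0.27, -0.008], [-0.008, 0.001, -1.0]]
contact_force: [-0.1, -0.5, -0.8]
grip_width: 0.219
```

Call:
arm_command([
  [[0.02,-0.15,0.4],0],
  [[0,0,0.5],0],
  [[0,0,0],0],
])

```text
t: 15.62
position: [0.5774, 0.0365, 0.1767]
ee_rot: [[0.27, 0.963, 0.0], [0.963, -0.27, -0.008], [-0.008, 0.003, -1.0]]
contact_force: [-0.7, -0.7, -0.6]
grip_width: 0.217
```

Foot at about 0.076 m, just above the plate hole and aligned. I'm going down in small steps.

Call:
arm_command([
  [[0,0,0.6],0],
  [[0,0,0.6],0],
  [[0,0,0.6],0],
  [[0,0,0],0],
])

```text
t: 16.12
position: [0.5772, 0.0363, 0.1571]
ee_rot: [[0.27, 0.963, -0.001], [0.963, -0.27, -0.008], [-0.008, 0.002, -1.0]]
contact_force: [0.6, 0.8, -0.9]
grip_width: 0.221
```

Call:
arm_command([
  [[0,0,0.7],0],
  [[0,0,0.7],0],
  [[0,0,0.6],0],
  [[0,0,0],0],
])

```text
t: 16.62
position: [0.5772, 0.0361, 0.1355]
ee_rot: [[0.27, 0.963, -0.001], [0.963, -0.27, -0.008], [-0.008, 0.002, -1.0]]
contact_force: [0.8, -0.6, -0.8]
grip_width: 0.218
```

Call:
arm_command([
  [[0,0,0.6],0],
  [[0,0,0.5],0],
  [[0,0,0.3],0],
  [[0,0,0],0],
])

```text
t: 17.12
position: [0.5775, 0.036, 0.1207]
ee_rot: [[0.27, 0.963, -0.0], [0.963, -0.27, -0.008], [-0.008, 0.002, -1.0]]
contact_force: [0.4, 0.3, -2.3]
grip_width: 0.219
```

Call:
arm_command([
  [[0,0,0.2],0],
  [[0,0,0.1],0],
  [[0,0,0],0],
])

```text
t: 17.5
position: [0.578, 0.036, 0.1205]
ee_rot: [[0.27, 0.963, 0.001], [0.963, -0.27, -0.009], [-0.008, 0.004, -1.0]]
contact_force: [0.1, 0.5, -0.2]
grip_width: 0.218
```

Seated. Opening and lifting straight up.

Call:
arm_command([
  [[0,0,0],0],
  [[0,0,0],0],
  [[0,0,0],0],
  [[0,0,0],0],
], gripper=0.75)

```text
t: 18.0
position: [0.5788, 0.0358, 0.1204]
ee_rot: [[0.27, 0.963, 0.003], [0.963, -0.27, -0.009], [-0.008, 0.005, -1.0]]
contact_force: [-0.4, 0.3, 0.3]
grip_width: 0.592
```

Call:
arm_command([
  [[0,0,-1.5],0],
  [[0,0,-3],0],
  [[0,0,-3.5],0],
  [[0,0,0],0],
])

```text
t: 18.5
position: [0.5792, 0.0365, 0.2052]
ee_rot: [[0.27, 0.963, 0.005], [0.963, -0.27, -0.009], [-0.008, 0.007, -1.0]]
contact_force: [0.8, -0.4, 0.4]
grip_width: 0.75
```

```bash
cat > rc.py <<'E'
from cell import *
from h import *
s=read_state(); print(s['t'],s['position'].round(4),s['ee_rot'].round(3).tolist())
for n in ('top','side','wrist'):
    i=camera_info(n); p,d=read_camera(n); np.savez(f'pics/{n}_z.npz',p=p,d=d,**{k:np.array(v) for k,v in i.items()})
    W=cloud(p,d,i); Z=W[...,2]; h=cv2.cvtColor(p,cv2.COLOR_RGB2HSV).astype(int)
    m=(Z>.15)&(Z<.175)&(np.hypot(W[...,0]-.576,W[...,1]-.036)<.02); P=W[m]
    if len(P)>10: print(n,'rodtop',len(P),((P.min(0)+P.max(0))/2).round(4),np.median(P[:,2]).round(4))
    m=(h[...,0]>108)&(h[...,0]<125)&(h[...,1]>140)&(abs(W[...,0]-.45)<.2)&(abs(W[...,1]+.2)<.25)&(Z>.014)&(Z<.14); P=W[m]
    if len(P)>30: print(n,'cap',len(P),np.median(P,0).round(4),((np.percentile(P,2,0)+np.percentile(P,98,0))/2).round(4),np.ptp(P,0).round(3))
E
python3 rc.py
```

```text
18.5 [0.5792 0.0365 0.2052] [[0.27, 0.963, 0.005], [0.963, -0.27, -0.009], [-0.008, 0.007, -1.0]]
top cap 313 [ 0.445  -0.2847  0.0201] [ 0.4449 -0.286   0.0207] [0.053 0.189 0.018]
side rodtop 86 [0.5769 0.0382 0.1567] 0.1602
wrist rodtop 687 [0.5777 0.0349 0.1577] 0.1631
```

Call:
arm_command([
  [[-4,-0.5,0],0],
  [[-5.9,-0.7,0],0],
  [[-5.9,-0.7,0],0],
  [[-5.9,-0.7,0],0],
  [[-5.9,-0.7,0],0],
  [[-5,-0.7,0],0],
  [[0,0,0],0],
])

```text
t: 19.52
position: [0.4429, -0.2727, 0.1952]
ee_rot: [[0.267, 0.964, -0.017], [0.964, -0.267, -0.0], [-0.005, -0.016, -1.0]]
contact_force: [-0.4, 0.5, 0.6]
grip_width: 0.75
```

```bash
python3 rc.py
```

```text
19.525 [ 0.4429 -0.2727  0.1952] [[0.267, 0.964, -0.017], [0.964, -0.267, -0.0], [-0.005, -0.016, -1.0]]
top rodtop 80 [0.5784 0.0347 0.1589] 0.162
top cap 52 [ 0.4568 -0.2704  0.0201] [ 0.4535 -0.2738  0.0194] [0.03  0.023 0.01 ]
side rodtop 84 [0.5768 0.0368 0.1568] 0.1598
side cap 44 [ 0.464  -0.4428  0.0205] [ 0.4986 -0.2024  0.076 ] [0.157 0.494 0.125]
wrist cap 1532 [ 0.4468 -0.2879  0.0214] [ 0.4466 -0.3561  0.0225] [0.055 0.188 0.017]
```

Call:
arm_command([
  [[-0.9,0.5,2],0],
  [[0,0,4],0],
  [[0,0,4],0],
  [[0,0,3],0],
  [[0,0,0],0],
])

```text
t: 20.3
position: [0.4482, -0.2696, 0.062]
ee_rot: [[0.249, 0.968, -0.017], [0.969, -0.249, 0.003], [-0.001, -0.017, -1.0]]
contact_force: [0.5, 0.3, 1.0]
grip_width: 0.75
```

```bash
python3 - <<'E'
from cell import *
from h import *
i=camera_info('wrist'); p,d=read_camera('wrist'); s=read_state(); print(s['position'],s['ee_rot'].round(3).tolist())
print(proj([[.445,-.285,.02],s['position']],i))
cv2.imwrite('pics/f.png',p[:,:,::-1])
E
```

```text
[ 0.44896195 -0.27031851  0.06319532] [[0.249, 0.968, -0.015], [0.969, -0.249, 0.001], [-0.002, -0.015, -1.0]]
[[321.46307486 240.09754422]
 [320.89068191 245.50737333]]
```

View pics/f.png

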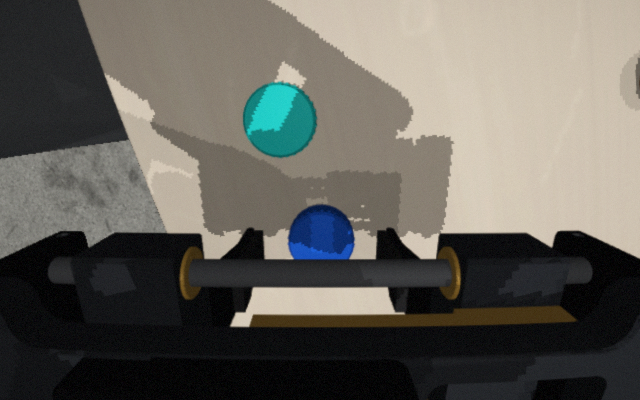

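The blue cap is at (321,238), matching the prediction, and the teal one is clear of the jaws. I'm shifting and then lowering.

Call:
arm_command([
  [[-1.45,0,0],0],
  [[0,0,1],0],
  [[0,0,1.5],0],
  [[0,0,1],0],
  [[0,0,0],0],
])

```text
t: 20.98
position: [0.4471, -0.2865, 0.0294]
ee_rot: [[0.247, 0.969, -0.01], [0.969, -0.248, -0.004], [-0.006, -0.009, -1.0]]
contact_force: [-0.4, 0.4, 0.1]
grip_width: 0.748
```

Call:
arm_command([
  [[0.1,-0.2,0.8],0],
  [[0,0,0.7],0],
  [[0,0,0.6],0],
  [[0,0,0],0],
])

```text
t: 21.48
position: [0.4449, -0.2849, 0.0068]
ee_rot: [[0.247, 0.969, -0.01], [0.969, -0.247, -0.003], [-0.006, -0.009, -1.0]]
contact_force: [-0.2, 0.3, -0.4]
grip_width: 0.755
```

Call:
arm_command([
  [[0,0,0],0],
  [[0,0,0],0],
  [[0,0,0],0],
  [[0,0,0],0],
], gripper=0.3, squeeze=20)

```text
t: 21.98
position: [0.4454, -0.2852, 0.0073]
ee_rot: [[0.247, 0.969, -0.009], [0.969, -0.247, -0.004], [-0.006, -0.008, -1.0]]
contact_force: [0.6, 0.3, -0.8]
grip_width: 0.557
```

Call:
arm_command([
  [[0,0,-2],0],
  [[0,0,-5],0],
  [[0,0,-5],0],
  [[0,0,-4],0],
  [[0,0,0],0],
])

```text
t: 22.6
position: [0.4468, -0.2845, 0.1717]
ee_rot: [[0.248, 0.969, -0.01], [0.969, -0.248, -0.003], [-0.006, -0.009, -1.0]]
contact_force: [-0.5, 0.9, -1.1]
grip_width: 0.56
```

Call:
arm_command([
  [[4,0.7,0],0],
  [[5.2,0.9,0],0],
  [[5.2,0.9,0],0],
  [[5.2,0.9,0],0],
  [[4,0.8,0],0],
  [[0,0,0],0],
])

```text
t: 23.35
position: [0.5453, -0.0601, 0.1634]
ee_rot: [[0.251, 0.968, -0.019], [0.968, -0.251, -0.001], [-0.005, -0.018, -1.0]]
contact_force: [-0.8, -0.3, -0.3]
grip_width: 0.557
```

Call:
arm_command([
  [[1.5,0.5,0],0],
  [[0,0,0.5],0],
  [[0,0,0.5],0],
  [[0,0,0],0],
])

```text
t: 23.85
position: [0.552, -0.0482, 0.1503]
ee_rot: [[0.254, 0.967, -0.024], [0.967, -0.254, -0.0], [-0.006, -0.023, -1.0]]
contact_force: [-0.1, -0.2, -0.1]
grip_width: 0.558
```

```bash
python3 - <<'E'
from cell import *
from h import *
s=read_state(); t=s['position']; print(s['t'],t.round(4),s['ee_rot'].round(3).tolist())
c=[]
for n in ('wrist','side'):
    i=camera_info(n); p,d=read_camera(n); W=cloud(p,d,i); Z=W[...,2]; h=cv2.cvtColor(p,cv2.COLOR_RGB2HSV).astype(int)
    m=(h[...,0]>108)&(h[...,0]<125)&(h[...,1]>140)&(np.hypot(W[...,0]-t[0],W[...,1]-t[1])<.04)&(Z>.1)&(Z<.19); P=W[m]
    if len(P)>30: print(n,'cap',len(P),np.median(P,0).round(4),((np.percentile(P,1,0)+np.percentile(P,99,0))/2).round(4),np.ptp(P,0).round(3))
    m=(abs(Z-.116)<.006)&(np.hypot(W[...,0]-.5537,W[...,1]+.0455)<.024); P=W[m]
    if len(P)>40: print(n,'R',len(P),((P.min(0)+P.max(0))/2).round(4),np.ptp(P,0).round(3))
    u,v=proj([[.554,-.046,.12]],i)[0].astype(int); r=70 if n=='wrist' else 36
    v=max(r,min(v,400-r)); c.append(cv2.resize(p[v-r:v+r,u-r:u+r,::-1],(390,390),interpolation=cv2.INTER_CUBIC))
cv2.imwrite('pics/g.png',np.hstack(c))
E
```

```text
23.85 [ 0.552  -0.0482  0.1503] [[0.254, 0.967, -0.024], [0.967, -0.254, -0.0], [-0.006, -0.023, -1.0]]
wrist cap 3997 [ 0.5547 -0.0391  0.1645] [ 0.5532 -0.0486  0.1576] [0.064 0.048 0.043]
wrist R 445 [ 0.555  -0.037   0.1163] [0.034 0.019 0.006]
side cap 74 [ 0.5458 -0.0336  0.162 ] [ 0.5503 -0.0448  0.1652] [0.054 0.043 0.043]
side R 100 [ 0.5531 -0.0424  0.1138] [0.036 0.033 0.007]
```

View pics/g.png

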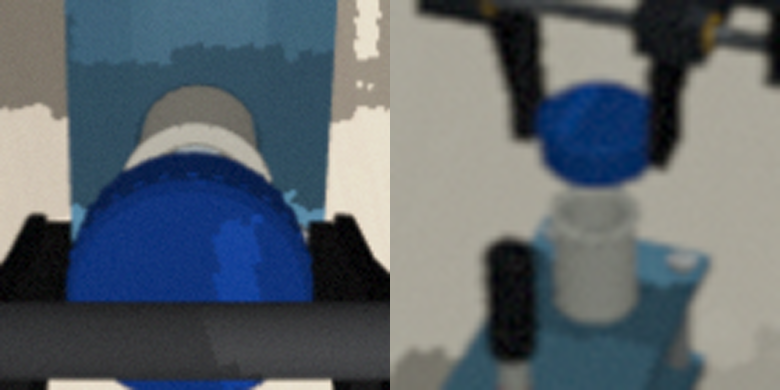

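Cap is level in the jaws and about 2 mm short of centre, as the pose also says. I'm correcting and lowering.

Call:
arm_command([
  [[0.27,0.17,0],0],
  [[0.05,0,0.6],0],
  [[0.05,0,0.6],0],
  [[0.05,0,0.5],0],
  [[0,0,0],0],
])

```text
t: 24.58
position: [0.5549, -0.0449, 0.1328]
ee_rot: [[0.255, 0.967, -0.022], [0.967, -0.255, -0.0], [-0.006, -0.021, -1.0]]
contact_force: [-0.5, -0.7, -0.5]
grip_width: 0.561
```

Call:
arm_command([
  [[-0.1,-0.03,0.4],0],
  [[0,0,0.5],0],
  [[0,0,0],0],
])

```text
t: 24.95
position: [0.5541, -0.0458, 0.1232]
ee_rot: [[0.255, 0.967, -0.022], [0.967, -0.255, -0.001], [-0.006, -0.021, -1.0]]
contact_force: [0.5, 0.1, 0.4]
grip_width: 0.563
```

Call:
arm_command([
  [[0,0,0.5],0],
  [[0,0,0.4],0],
  [[0,0,0.3],0],
  [[0,0,0],0],
])

```text
t: 25.45
position: [0.5539, -0.0459, 0.1104]
ee_rot: [[0.255, 0.967, -0.022], [0.967, -0.255, -0.001], [-0.006, -0.021, -1.0]]
contact_force: [0.2, -0.1, -0.3]
grip_width: 0.559
```

Call:
arm_command([
  [[0,0,0.2],0],
  [[0,0,0.1],0],
  [[0,0,0],0],
])

```text
t: 25.82
position: [0.5542, -0.046, 0.1084]
ee_rot: [[0.255, 0.967, -0.021], [0.967, -0.255, -0.001], [-0.006, -0.02, -1.0]]
contact_force: [-0.3, -0.0, -0.6]
grip_width: 0.559
```

Call:
arm_command([
  [[0,0,0],0],
  [[0,0,0],0],
  [[0,0,0],0],
  [[0,0,0],0],
], gripper=0.85)

```text
t: 26.32
position: [0.5543, -0.046, 0.1082]
ee_rot: [[0.255, 0.967, -0.021], [0.967, -0.255, -0.001], [-0.006, -0.02, -1.0]]
contact_force: [-0.8, -0.3, 0.5]
grip_width: 0.839
```

Call:
arm_command([
  [[0,0,-1.5],0],
  [[0,0,-4],0],
  [[0,0,-5],0],
  [[0,0,-4],0],
  [[-5,0,0],0],
  [[-6,0,0],0],
  [[-6,0,0],0],
  [[0,0,0],0],
])

```text
t: 27.32
position: [0.5156, -0.2148, 0.2679]
ee_rot: [[0.251, 0.968, -0.01], [0.968, -0.251, -0.007], [-0.01, -0.008, -1.0]]
contact_force: [-0.1, 0.4, -0.3]
grip_width: 0.849
```

```bash
python3 - <<'E'
from cell import *
from h import *
s=read_state(); print(s['t'],s['position'].round(4),s['contact_force'].round(1))
c=[]
for n in ('top','side'):
    i=camera_info(n); p,d=read_camera(n); W=cloud(p,d,i); Z=W[...,2]; h=cv2.cvtColor(p,cv2.COLOR_RGB2HSV).astype(int)
    near=(np.hypot(W[...,0]-.554,W[...,1]+.0455)<.04)
    m=near&(Z>.117)&(Z<.13)&(h[...,0]>100)&(h[...,0]<128)&(h[...,1]>120); P=W[m]
    if len(P)>30:
        q=P-P.mean(0); nrm=np.linalg.svd(q,full_matrices=False)[2][2]
        print(n,'captop',len(P),((np.percentile(P,1,0)+np.percentile(P,99,0))/2).round(4),np.median(P[:,2]).round(4),'tilt',np.arccos(abs(nrm[2])).round(3))
    m=(Z>.15)&(Z<.175)&(np.hypot(W[...,0]-.576,W[...,1]-.036)<.02); P=W[m]
    if len(P)>10: print(n,'rodtop',((P.min(0)+P.max(0))/2).round(4),np.median(P[:,2]).round(4))
    u,v=proj([[.576,.03,.1]],i)[0].astype(int); r=65
    c.append(cv2.resize(p[v-r:v+r,u-r:u+r,::-1],(390,390),interpolation=cv2.INTER_CUBIC))
cv2.imwrite('pics/z.png',np.hstack(c))
E
```

```text
27.325 [ 0.5156 -0.2148  0.2679] [-0.1  0.4 -0.3]
top captop 368 [ 0.5546 -0.0468  0.1216] 0.1211 tilt 0.01
top rodtop [0.5784 0.0345 0.1584] 0.1619
side captop 232 [ 0.5528 -0.0443  0.1198] 0.1199 tilt 0.011
side rodtop [0.577  0.0379 0.1565] 0.1601
```

View pics/z.png

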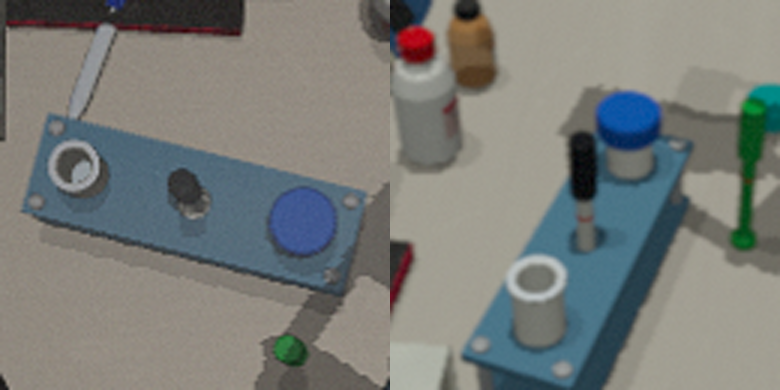

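The cap sits level on the right rim, with its top at 0.121 m and tilt 0.01. The rod is upright in its holder and the left column is open. Handing in.

```bash
python3 -c "
from cell import *
print(close_job())"
```

```text
the job is handed in; nothing more can be done
None
```

The job is handed in at about 27 s of the 67 s allowed; `close_job` gives no verdict, so what follows rests on my own last checks.

- **Left column (old plug):** the frit stopped hard at 35 N with the rod's foot about 60 mm below the rim. The side camera put the ring roughly 9–10 mm above the rim, a little under the nominal 12 mm but clearly not level.
- **Right column (clean):** the frit stopped hard at 43 N with the foot about 72 mm below the rim, and the ring looked level with the rim.
- **Rod:** it is back in its holder and upright. Its top is at 0.160–0.162 m, the nominal height, and about 1.5 mm from where it stood at the start.
- **Cap:** the blue cap is on the right column. Its top is at 0.120–0.121 m, its tilt is about 0.01 rad, and it is within about 1–2 mm of the rim's centre.
- **Rest of the scene:** the left column is open and the gripper is clear of everything. I never went near the bottles, petri dish or pen, but did not measure their positions again at the end.

The only disagreement was an offset of 2–3 mm between the top and side cameras, about what the calibration allows. I did not measure the frit depths directly; they come from the rod's position and the force when it stopped.

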